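# Load the battery pack into the speaker and lock it

## Task

Put the blue battery pack, right way up, into the orange-framed pocket on top of the tilted speaker so it sits fully home, then swing the red locking lever down over it until it is fully shut. Leave the pen cup, dish and phone case where they are.

Things in the scene. Friction and masses are not known exactly. Their poses are not given: they have to be found in the camera images.
- pack_center (a point): Centre of the loose battery pack: blue block with a yellow band, 76 mm long (its x), 46 wide (its y), 68 high (its z), about 0.3 kg. The point is half-way along, across and up (34 mm above the underside). It starts standing upright on the console, z up. Turned half round about its own z it fits just as well.
- bay: Grey speaker body, fixed, tilted: flat face 170 (x) x 150 mm (y), 50 thick. Origin: centre of the pocket's mouth in the face, 100 mm above the console. z points out of the pocket, square to the face, leaning 30 degrees from vertical to the speaker's low front, roughly away from the robot; x points up the slope (to the robot), y across it. A 4 mm high white button near a low corner plays no part.
- pocket_floor (a point): Centre of the pocket's flat floor, 26 mm below the mouth; axes as bay. The pocket is 82 mm along x, 52 along y; an orange 45-degree lead-in widens its mouth by 5 mm all round. The seated pack's centre is 34 mm above this point along z (8 mm above the mouth) and its top stands 42 mm proud of the face. The face is free for 44 mm either side (y).
- lever_hinge (a point): Hinge axis of the red locking lever, along the bay's y: on the speaker at x = +58, y = 0, z = +49.5 mm in the frame of bay. Two aluminium lugs carry it, from x = 49 to 67 mm, within 21 mm of the middle in y, 58 mm high.
- lever_tip (a point): Centre of the cross-piece (46 mm wide across, 18 mm along the lever, 12 mm thick) at the free end of the lever, 99 mm from the hinge axis; the lever's end is 108 mm from the hinge. The arm between is 22 mm wide and 10 mm thick.
- lever (a joint): Lever angle, rad. 0 = shut, against a stop: parallel to the face, pointing down the slope, 2.5 mm over a seated pack. Grows as it is raised: 1.57 square to the face, 2.1 upright in the room, stop at 2.4. Starts open. Light hinge friction (0.06 N m, under 1 N at its end) holds it where it is left; no spring or catch. It cannot be shut on a pack that stands proud.
- pen_cup: Aluminium pen cup with two pens, 76 mm across, 100 mm high (pens to 155 mm), loose. Origin: centre of its underside. Bystander.
- dish: White porcelain trinket dish, 90 mm across, 24 mm high, loose. Origin: centre of its underside. Bystander.
- phone_case: Green hard phone case lying flat, 150 x 75 x 11 mm, loose. Origin: centre of its underside. Bystander.
- wood_box: Closed wooden lidded box, 156 x 116 mm, 70 mm high, does not move. Origin: centre of its underside. Bystander.
Things that resemble listed ones, but are neither listed nor needed, are in the scene too. There is more than one size of the part that bears pack_center; the job needs the larger. Of the things that look like the part that bears bay, the smaller one is meant.

How it is judged:
By the outcome, as a careful person would: the job done as asked, in the order asked, and still so for the second after the job is handed in, with the robot touching nothing.
It also fails if it takes over 69 s, if anything falls off the work surface, if the arm or the gripper's body presses on something with over 40 N, if the wrist force passes 120 N, or if a joint passes its speed limit or range.

## Robot

A 7-joint arm with a two-finger parallel gripper is mounted at the origin on the work surface. World frame = base frame: x ahead of the robot, y to its left, z up, the work surface at z = 0. Lengths are in m, angles in rad, forces in N, time in s.
With the tool pointing down it reaches from about 0.35 to 0.9 m from the base axis. Payload 19.9 kg.
Tool frame: the origin (TCP) lies between the finger pads; the fingertips stand 19 mm ahead of it and the grasp point (between the pads) is the TCP; z points along the fingers, y is the line along which they close (so a half turn about z gives the same grasp; the last joint's range is limited). The gripper opens to 94 mm and grips with 3 to 60 N. Pads are 16 mm wide; open, the fingers measure 119 mm over their backs; the gripper's body (75 mm by 177 mm) begins 78 mm behind the grasp point.
Start: joints at [-1.369, 0.417, -0.01, 1.614, 0.005, 1.111, -0.053], TCP at [0.15, 0.607, 0.224] pointing down, gripper open.
Joint ranges: [-2.81, 2.81], [-0.39, 2.02], [-1.27, 1.25], [0.06, 2.57], [-1.19, 4.33], [0.19, 2], [-2.82, 2.82]. Speed limits (rad/s): [1.89, 1.89, 2.39, 2.39, 3.01, 3.01, 3.01].

## Interface

Orientations are given as a 3x3 rotation matrix whose columns are the frame's x, y, z axes.
In Python, from rig import robot gives the robot as it stands. Calls block until the motion is done:
- robot.move_ptp(position, orientation): joint-space move of the TCP to a pose.
- robot.move_linear(position, velocity=0.15, frame=None, threshold=None): straight line of the TCP; frame=None keeps the orientation; velocity is the mean speed in m/s. With threshold (N) it stops when the force on the tool has changed by that much, and returns True; else False.
- robot.goto_joints(angles): joint-space move.
- robot.gripper_to(opening): finger opening in m; the grip force is fixed at half the most; returns when the fingers have stopped.
- robot.pause(seconds).
- robot.ik(position, orientation): joint angles nearest the present ones, or None.
- robot.get_state(): the state.
- robot.grab_frame(name): name is "side" or "top" or "wrist"; returns the picture (480x640x3 uint8, red, green, blue); there is no depth.
- robot.camera_info(name): a dict with "fx", "fy", "cx", "cy" (pixels), "rvec" (rotation vector, rad) and "tvec" (3), from world to camera coordinates, as OpenCV has them. Camera axes: x right, y down, z forward; pixel columns grow to the right and rows downward; lengths in m; the calibration is good to about 2 mm. A picture is of the moment at which its call begins: read the wrist's pose just before it. camera_info takes no time and is no camera call; for the wrist camera it gives the pose at the moment of the call.
A pose or a line that the arm cannot do raises robot.PlanningError and nothing moves.
- robot.sign_off(): hands the job in; it is judged then, once.
The state is a dict: "time": time; "qpos": joint angles; "joint_vel": joint speeds; "effort": joint torques, N m; "ee_pos": TCP position; "tool_rot": TCP orientation; "force": force on the tool from outside, world axes, zero at the start; "moment": the same for the moment, N m; "opening": finger opening in m; "grasp_force": force on a finger pad.
Only numpy, scipy, OpenCV 4.12 (cv2) and the standard library are available. Lean on these libraries where they do the work, as an engineer would, in place of code of your own. Each camera call takes 0.05 s, during which the arm holds its last target. There are 200 camera calls.

## Working session

There is one attempt and no reset: what is moved stays moved. The work goes in short steps, each a Python script; the robot and the scene stay as the last script left them, time stands still between calls to the robot, and variables do not carry over. Pictures are saved under pics/ and viewed, at most 10 in all, crops included, and the job is handed in when it is done.

```bash
ls; mkdir -p pics
python3 - <<'E'
from rig import robot
import cv2, numpy as np
for n in ["side","top"]:
    f=robot.grab_frame(n); cv2.imwrite(f"pics/{n}0.png",f[...,::-1])
    c=robot.camera_info(n); R=cv2.Rodrigues(np.array(c["rvec"],float))[0]
    print(n,c,"pos",(-R.T@np.array(c["tvec"]).ravel()).round(3))
s=robot.get_state();print(s["time"],s["ee_pos"],s["tool_rot"],s["opening"])
E
```

```text
pics
side {'fx': 621.2357646021992, 'fy': 621.2357646021992, 'cx': 324.27241234075626, 'cy': 241.60835743806757, 'rvec': array([ 2.37382474, -0.5026326 ,  0.16458204]), 'tvec': array([-0.47074379,  0.2739465 ,  1.44810388])} pos [ 0.153 -0.886  1.259]
top {'fx': 443.9001151192509, 'fy': 443.9001151192509, 'cx': 323.00602017934534, 'cy': 241.5896509249505, 'rvec': array([ 2.17540414, -2.03623307,  0.20800107]), 'tvec': array([-0.02299383,  0.5421343 ,  1.05834172])} pos [ 0.313 -0.007  1.147]
0.1 [0.15018783 0.60635368 0.22391082] [[-9.70668028e-01  2.40423671e-01 -1.93679317e-04]
 [ 2.40423738e-01  9.70667433e-01 -1.07737569e-03]
 [-7.10284138e-05 -1.09233925e-03 -9.99999401e-01]] 0.09403174603887295
```

View pics/side0.png

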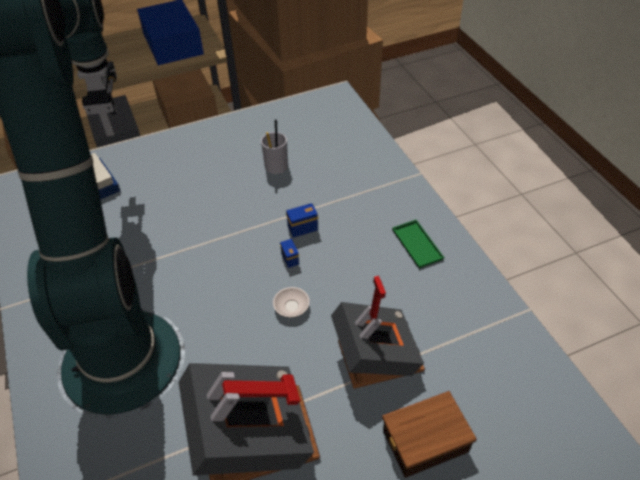

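View pics/top0.png

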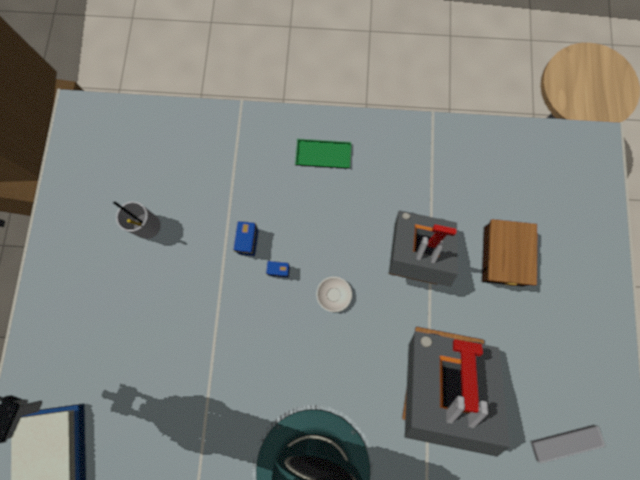

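The large pack is the blue block at top (246,238). Its smaller twin is at (279,269), and the blue items on the shelf at side (170,30) aren't on the table. The wanted speaker is the smaller one, at top (428,247) and side (378,340), with its lever raised. The bigger one at top (465,390) has its lever shut. Next I'll get rough positions and close wrist views.

```bash
cat > h.py <<'E'
from rig import robot
import cv2, numpy as np
class Cam:
    def __init__(s,name):
        s.c=c=robot.camera_info(name); s.img=robot.grab_frame(name)
        s.K=np.array([[c["fx"],0,c["cx"]],[0,c["fy"],c["cy"]],[0,0,1]],float)
        s.rv=np.array(c["rvec"],float); s.tv=np.array(c["tvec"],float).ravel()
        s.R=cv2.Rodrigues(s.rv)[0]; s.o=-s.R.T@s.tv
    def ray(s,p): return s.R.T@np.linalg.solve(s.K,np.array([p[0],p[1],1.]))
    def on(s,p,p0,n=(0,0,1)):
        d=s.ray(p); n=np.array(n,float); p0=np.array(p0,float)
        return s.o+d*((p0-s.o)@n/(d@n))
    def proj(s,X): return cv2.projectPoints(np.array(X,float).reshape(-1,3),s.rv,s.tv,s.K,None)[0].reshape(-1,2)
    def hsv(s): return cv2.cvtColor(s.img,cv2.COLOR_RGB2HSV)
    def save(s,f): cv2.imwrite("pics/"+f,s.img[...,::-1])
def tri(cams,pts):
    A=np.zeros((3,3));b=np.zeros(3)
    for c,p in zip(cams,pts):
        d=c.ray(p);d/=np.linalg.norm(d);P=np.eye(3)-np.outer(d,d);A+=P;b+=P@c.o
    return np.linalg.solve(A,b)
def down(yaw): # tool z down, tool y (closing line) at angle yaw in world
    y=np.array([np.cos(yaw),np.sin(yaw),0]);z=np.array([0,0,-1.]);return np.c_[np.cross(y,z),y,z]
E
python3 - <<'E'
from h import *
t=Cam("top");s=Cam("side")
for n,p,z in [("pack",(246,232),.068),("mouth",(424,240),.1),("dish",(335,295),.012),("cup",(134,217),.1),("case",(324,154),.01),("woodbox",(514,248),.07),("small",(279,266),.045)]:
    print(n,t.on(p,(0,0,z)).round(3))
print("sidepack",s.on((302,210),(0,0,.068)).round(3),"mouth",s.on((385,333),(0,0,.1)).round(3))
print("tip",tri([t,s],[(443,231),(379,287)]).round(3))
w=Cam("wrist");st=robot.get_state();T=np.array(st["tool_rot"])
print("cam in tool",(T.T@(w.o-st["ee_pos"])).round(3),"cam axes in tool\n",(T.T@w.R.T).round(3),w.K[0,0])
E
```

```text
pack [0.552 0.206 0.068]
mouth [ 0.553 -0.231  0.1  ]
dish [ 0.415 -0.026  0.012]
cup [0.564 0.477 0.1  ]
case [0.797 0.027 0.01 ]
woodbox [ 0.554 -0.459  0.07 ]
small [0.475 0.119 0.045]
sidepack [0.542 0.212 0.068] mouth [ 0.556 -0.242  0.1  ]
tip [ 0.536 -0.233  0.267]
cam in tool [ 0.083 -0.    -0.16 ] cam axes in tool
 [[-0.    -0.958 -0.288]
 [ 1.    -0.     0.   ]
 [-0.    -0.288  0.958]] 425.6589132459281
```

```bash
cat >> h.py <<'E'
def tilt(yaw,a=np.radians(30)): # bay axes: x up slope heading yaw, z out
    h=np.array([np.cos(yaw),np.sin(yaw),0]);u=np.array([0,0,1.])
    x=h*np.cos(a)+u*np.sin(a); z=-h*np.sin(a)+u*np.cos(a)
    return np.c_[x,np.cross(z,x),z]
def tool_of(B): return np.c_[-B[:,0],B[:,1],-B[:,2]]
E
python3 - <<'E'
from h import *
B=tilt(np.pi); m=np.array([.555,-.236,.1])
for h in (.024,.12,.2): print(h,robot.ik(m+B[:,2]*h,tool_of(B)))
print(robot.ik([.52,.208,.21],down(-np.pi/2)),robot.ik([.547,.208,.05],down(-np.pi/2)))
robot.move_ptp([.547,.208,.22],down(-np.pi/2))
w=Cam("wrist");w.save("w_pack.png")
robot.move_ptp(m+B[:,2]*.16,tool_of(B))
w=Cam("wrist");w.save("w_bay.png");np.save("bayq.npy",robot.get_state()["qpos"])
print(robot.get_state()["time"],robot.get_state()["ee_pos"])
E
```

```text
0.024 [-0.2150692   0.99823186  0.90843935  1.34042214 -0.44551754  1.57624371
 -0.87649758]
0.12 [-0.17713117  0.99643968  0.94999809  1.1228176  -0.44948486  1.77865943
 -0.90106632]
0.2 [-0.10544668  1.01400536  0.95622586  0.88179414 -0.46739727  1.96302668
 -0.9392259 ]
[-0.99042028  0.38131983  0.70004354  1.81195144 -0.28013809  1.04943977
 -1.75531118] [-0.84948867  0.64092762  0.57524492  1.85490228 -0.47743456  0.78658678
 -1.59067203]
4.0333 [ 0.63568464 -0.23436215  0.238958  ]
```

View pics/w_pack.png

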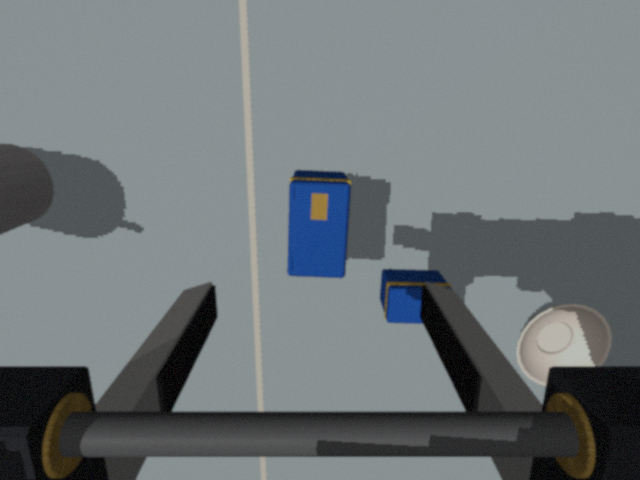

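View pics/w_bay.png

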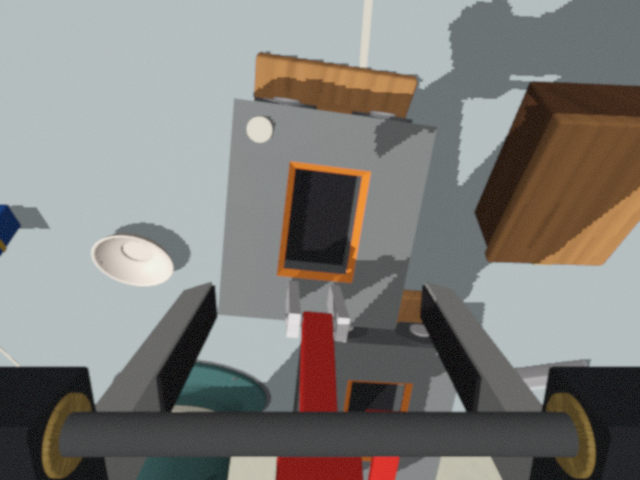

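The pack view shows the larger pack's top at about (289–350, 181–276) and the small twin at (415,300), so the choice holds. The bay view shows the orange frame with corners near (292,162), (370,171), (352,284) and (277,275). The lever is raised on the robot side at (318,400).

```bash
cat > bay.py <<'E'
from h import *
w=Cam("wrist");H=w.hsv()
m=cv2.inRange(H,(8,170,120),(20,255,255)); m[:140]=0;m[295:]=0;m[:,:265]=0;m[:,385:]=0
c=max(cv2.findContours(m,cv2.RETR_EXTERNAL,cv2.CHAIN_APPROX_NONE)[0],key=cv2.contourArea)
hull=cv2.convexHull(c)
P=cv2.approxPolyN(hull,4)[0].astype(float).reshape(-1,2)
# order: upslope = image bottom; bay y = right in image (tool y = cam x)
P=P[np.argsort(P[:,1])]; t=P[:2][np.argsort(P[:2,0])]; b=P[2:][np.argsort(P[2:,0])]
P=np.array([t[0],t[1],b[1],b[0]]);print(P)
obj=np.array([[-46,-31,0],[-46,31,0],[46,31,0],[46,-31,0]])/1000.
ok,rv,tv=cv2.solvePnP(obj,P,w.K,None)
R=w.R.T@cv2.Rodrigues(rv)[0];o=w.R.T@(tv.ravel()-w.tv)
print("pnp o",o.round(4),"z",R[:,2].round(3),"tilt",np.degrees(np.arccos(R[2,2])),"reproj",np.abs(cv2.projectPoints(obj,rv,tv,w.K,None)[0].reshape(-1,2)-P).max())
yaw=np.arctan2(R[1,0],R[0,0]);o=np.array([.555,-.236,.1])
for i in range(6):
    B=tilt(yaw);X=np.array([w.on(p,o,B[:,2]) for p in P])
    # centre: diagonal intersection
    l=np.cross(np.cross([*P[0],1],[*P[2],1]),np.cross([*P[1],1],[*P[3],1]));ctr=l[:2]/l[2]
    o=w.on(ctr,(0,0,.1))
    d=(X[3]+X[2]-X[0]-X[1]);yr=(X[1]+X[2]-X[0]-X[3])
    d=d/np.linalg.norm(d)@B; yr=yr/np.linalg.norm(yr)@B
    yaw+= .5*(np.arctan2(d[1],d[0])+np.arctan2(-yr[0],yr[1]))
print("plane o",o.round(4),"yaw",np.degrees(yaw),"sizes",[round(float(np.linalg.norm(X[i]-X[(i+1)%4])*1000),1) for i in range(4)])
np.savez("bay.npz",o=o,yaw=yaw)
print("reproj tip", robot.get_state()["time"])
E
python3 bay.py
```

```text
[[290. 162.]
 [369. 172.]
 [351. 282.]
 [277. 275.]]
pnp o [ 0.5492 -0.238   0.0944] z [ 0.519 -0.092  0.85 ] tilt 31.817261888805835 reproj 0.08329457299174692
plane o [ 0.5547 -0.2379  0.1   ] yaw 171.3729730815328 sizes [60.2, 90.5, 60.6, 90.7]
reproj tip 4.0833
```

Run:
```python
from h import *
b=np.load("bay.npz");o=b["o"];yaw=float(b["yaw"])
def quad(w,B):
    H=w.hsv();m=cv2.inRange(H,(8,150,100),(20,255,255))
    roi=np.zeros_like(m);Q=w.proj([o+B@np.array([x,y,0]) for x,y in [(-.06,-.04),(-.06,.04),(.06,.04),(.06,-.04)]])
    cv2.fillConvexPoly(roi,Q.astype(np.int32),255);m&=roi
    pts=cv2.findNonZero(m);hull=cv2.convexHull(pts)
    P=cv2.approxPolyN(hull,4)[0].astype(float).reshape(-1,2)
    P=P[np.argsort(P[:,1])]; t=P[:2][np.argsort(P[:2,0])]; q=P[2:][np.argsort(P[2:,0])]
    return np.array([t[0],t[1],q[1],q[0]])
B=tilt(yaw)
w1=Cam("wrist");P1=quad(w1,B)
y=B[:,1]; robot.move_ptp([.58,-.238,.33],down(np.arctan2(y[1],y[0])))
w2=Cam("wrist");w2.save("w_bay2.png");P2=quad(w2,B)
print(P1,P2)
X=np.array([tri([w1,w2],[a,c]) for a,c in zip(P1,P2)]);print(X.round(4))
print("ctr",X.mean(0).round(4),"sizes",[round(float(np.linalg.norm(X[i]-X[(i+1)%4])*1000),1) for i in range(4)])
d=X[3]+X[2]-X[0]-X[1];yr=X[1]+X[2]-X[0]-X[3]
print("yaw from x",np.degrees(np.arctan2(d[1],d[0])),"from y",np.degrees(np.arctan2(yr[1],yr[0]))-90+360,"slope",np.degrees(np.arcsin(d[2]/np.linalg.norm(d))))
for w,P in((w1,P1),(w2,P2)):
    l=np.cross(np.cross([*P[0],1],[*P[2],1]),np.cross([*P[1],1],[*P[3],1]));print("on z=.1",w.on(l[:2]/l[2],(0,0,.1)).round(4))
# on to the pack
robot.move_ptp([.547,.208,.20],down(-np.pi/2))
w=Cam("wrist");H=w.hsv();m=cv2.inRange(H,(105,150,60),(130,255,255));cv2.imwrite("pics/pm.png",m);w.save("w_pack2.png")
print(robot.get_state()["time"])
```

```text
[[290. 161.]
 [370. 171.]
 [351. 282.]
 [277. 275.]] [[292. 186.]
 [355. 186.]
 [356. 278.]
 [290. 278.]]
[[ 0.5975 -0.2139  0.0758]
 [ 0.5884 -0.2746  0.0759]
 [ 0.512  -0.2621  0.1234]
 [ 0.521  -0.2021  0.1234]]
ctr [ 0.5547 -0.2382  0.0996] sizes [61.4, 90.9, 60.7, 90.9]
yaw from x 170.97596542457183 from y 171.45809483606178 slope 31.551770496626634
on z=.1 [ 0.5547 -0.2382  0.1   ]
on z=.1 [ 0.5546 -0.2381  0.1   ]
6.7167
```

Run:
```python
from h import *
w=Cam("wrist");c=w.proj([[.547,.208,.068]])[0];print(c)
x,y=c.astype(int);v=cv2.resize(w.img[max(0,y-100):y+100,x-120:x+120],None,fx=3,fy=3,interpolation=cv2.INTER_NEAREST)
cv2.imwrite("pics/crop_pack.png",v[...,::-1]);print(x-120,max(0,y-100)); H=w.hsv();print(H[y,x],H[y-20,x],H[y+20,x],[H[y-k,x].tolist() for k in range(40,70,4)])
```

```text
[315.73963017 234.88000651]
195 134
[109 210 141] [ 20 157 153] [108 200 144] [[109, 197, 145], [108, 197, 131], [11, 30, 67], [112, 140, 60], [110, 201, 66], [99, 24, 136], [90, 17, 147], [93, 17, 147]]
```

View pics/crop_pack.png

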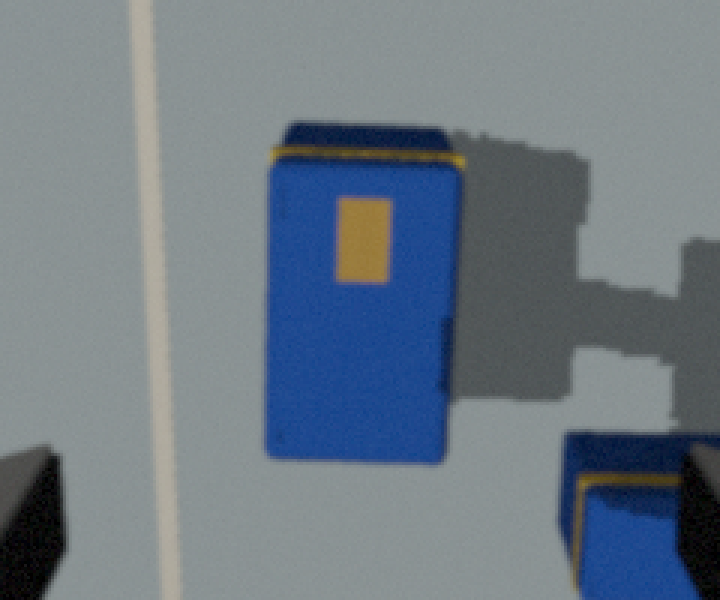

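The crop shows the larger pack's bright top face at about (285–348, 188–288) in full-image pixels, with its band just below the top edge. Both fixes of the bay agree: centre (0.5547, −0.238, 0.1), yaw 171.3°. Now I'll measure the pack and grasp it.

Run:
```python
from h import *
w=Cam("wrist");H=w.hsv();m=cv2.inRange(H,(104,150,105),(118,255,255))
m=cv2.morphologyEx(m,cv2.MORPH_OPEN,np.ones((3,3),np.uint8))
cs=cv2.findContours(m,cv2.RETR_EXTERNAL,cv2.CHAIN_APPROX_NONE)[0]
c=max((c for c in cs if cv2.pointPolygonTest(cv2.convexHull(c),(315.,240.),False)>0),key=cv2.contourArea)
X=np.array([w.on(p,(0,0,.068)) for p in cv2.convexHull(c).reshape(-1,2)])
(cx,cy),(a,b),_=r=cv2.minAreaRect((X[:,:2]*1000).astype(np.float32))
bx=cv2.boxPoints(r);e=[bx[1]-bx[0],bx[2]-bx[1]];L=max(e,key=np.linalg.norm)
ang=np.arctan2(L[1],L[0]);ang-=np.pi*np.round(ang/np.pi)
print("pack",cx,cy,"size",a,b,"ang",np.degrees(ang))
assert 70<max(a,b)<80 and 41<min(a,b)<50
p=np.array([cx,cy,0])/1000;R=down(ang-np.pi/2)
np.savez("pack.npz",p=p,ang=ang)
robot.move_ptp(p+[0,0,.12],R); robot.move_linear(p+[0,0,.05],.12)
print(robot.get_state()["force"]); robot.gripper_to(.03)
s=robot.get_state();print(s["opening"],s["grasp_force"],s["ee_pos"],s["time"])
```

```text
pack 543.615478515625 208.9076385498047 size 43.5575065612793 73.55979919433594 ang -2.295172
[0.05211376 0.1515593  0.17150829]
0.045708603660809435 29.999963343143463 [0.54360571 0.20893713 0.05000215] 8.7667
```

Run:
```python
from h import *
o=np.array([.5547,-.2381,.0999]);yaw=np.radians(171.3);B=tilt(yaw);R=tool_of(B)
np.savez("bay.npz",o=o,yaw=yaw)
f0=np.array(robot.get_state()["force"])
robot.move_linear(np.load("pack.npz")["p"]+[0,0,.2],.25)
robot.move_ptp(o+B@np.array([-.02,-.14,.14]),R)
robot.move_linear(o+B[:,2]*.13,.15)
w=Cam("side");w.save("side_pre.png")
print(robot.get_state()["ee_pos"],robot.get_state()["opening"],robot.get_state()["time"])
hit=robot.move_linear(o+B[:,2]*.066,.08,threshold=15)
s=robot.get_state();print(hit,(B.T@(s["ee_pos"]-o)).round(4),s["time"])
if not hit:
    hit=robot.move_linear(o+B[:,2]*.026,.03,threshold=15)
    s=robot.get_state();print(hit,(B.T@(s["ee_pos"]-o)).round(4),(B.T@s["force"]).round(1),s["time"])
Cam("wrist").save("w_ins.png")
```

```text
[ 0.61956086 -0.24669236  0.21237795] 0.04588946778367386 11.95
False [-0.0001  0.0001  0.0666] 12.9
False [-0.      0.      0.0262] [-1.5  0.3 -2.2] 14.3833
```

View pics/w_ins.png

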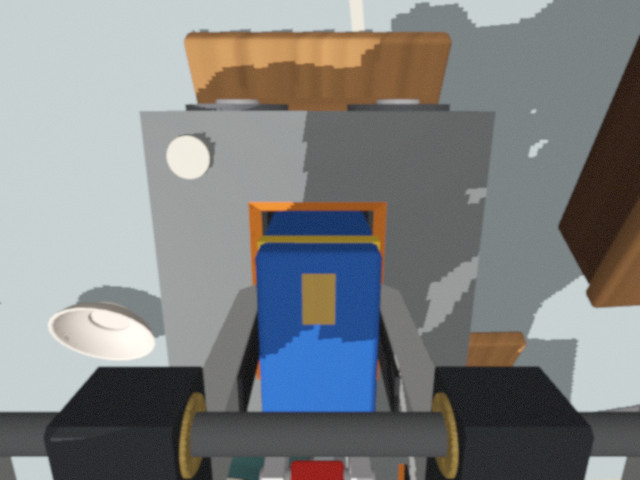

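The pack is centred in the orange frame, with its top spanning (258–380, 245–410), and it shows no tilt. Next I'll press it home and release.

Run:
```python
from h import *
b=np.load("bay.npz");o=b["o"];B=tilt(float(b["yaw"]))
hit=robot.move_linear(o+B[:,2]*.0205,.01,threshold=12)
s=robot.get_state();print(hit,(B.T@(s["ee_pos"]-o)).round(4),(B.T@s["force"]).round(1),s["time"])
robot.gripper_to(.075)
robot.move_linear(o+B[:,2]*.15,.12)
w=Cam("wrist");w.save("w_seat.png");s=Cam("side")
print(robot.get_state()["time"])
c=s.proj([o+B@np.array([0,0,.04])])[0].astype(int)
v=cv2.resize(s.img[c[1]-90:c[1]+60,c[0]-100:c[0]+100],None,fx=3.5,fy=3.5)
cv2.imwrite("pics/seat_side.png",v[...,::-1])
# lever tip height check
wm=cv2.inRange(s.hsv(),(0,180,90),(6,255,255));wm[:, :320]=0
print("red px bbox side",cv2.boundingRect(wm), "tip pred",s.proj([o+B@np.array([.058-.099*np.cos(a),0,.0495+.099*np.sin(a)]) for a in (1.8,1.95,2.1,2.25)]).round(0))
```

```text
True [-0.0001  0.      0.0235] [ 1.5 -0.2  5.1] 14.8083
16.7583
red px bbox side (372, 278, 12, 40) tip pred [[390. 285.]
 [383. 286.]
 [376. 287.]
 [369. 289.]]
```

View pics/w_seat.png

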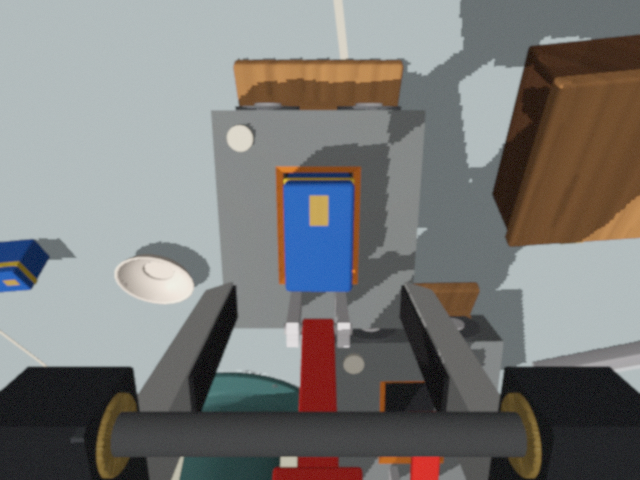

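View pics/seat_side.png

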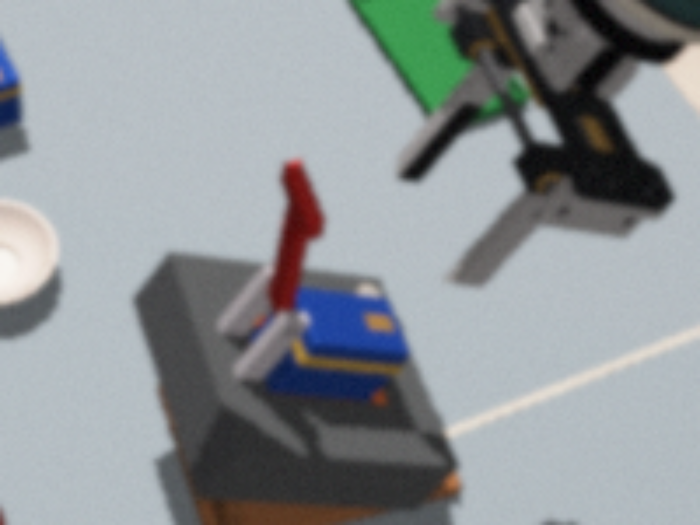

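The force step came at z = 23.5 mm, where 24 mm was expected, so the pack is home. The wrist view shows it square in the frame, and the side crop shows the lever still upright. Next I'll swing the lever with the closed fingers.

```bash
cat > lever.py <<'E'
from h import *
b=np.load("bay.npz");o=b["o"];B=tilt(float(b["yaw"]))
y=B[:,1];R=down(np.arctan2(y[1],y[0]));hinge=o+B@np.array([.058,0,.0495]);up=np.array([0,0,1.])
def tcp(th,extra=0.):
    d=B@np.array([-np.cos(th),0,np.sin(th)]);n=B@np.array([np.sin(th),0,np.cos(th)])
    s=.009*max(0,n[2])+.008*np.hypot(n[0],n[1])
    return hinge+.099*d+(.006+s+extra)*n+.010*up
E
python3 - <<'E'
from lever import *
print(hinge.round(3),[tcp(t).round(3).tolist() for t in (2.1,1,0)])
robot.gripper_to(0)
robot.move_ptp([.60,-.245,.37],R)
a=tcp(2.12,.03)
robot.move_linear([a[0],a[1],.37],.2); robot.move_linear(a,.15)
for th in np.linspace(2.0,.1,13):
    hit=robot.move_linear(tcp(th),.12,threshold=15)
    if hit: break
s=robot.get_state();print(hit,th,s["force"],s["time"])
if not hit:
    hit=robot.move_linear(tcp(-.06),.03,threshold=10)
    s=robot.get_state();d=s["ee_pos"]-tcp(0);print("final",hit,(B.T@d).round(4),s["force"],s["time"])
E
```

```text
[ 0.53  -0.234  0.172] [[0.515, -0.232, 0.281], [0.608, -0.246, 0.243], [0.623, -0.249, 0.148]]
False 0.1 [-0.22230648  0.29761711 -0.39993025] 24.0583
final True [-0.0002  0.0002 -0.0012] [-1.05935702  1.08321177 11.34279755] 24.4917
```

Run:
```python
from lever import *
robot.move_linear(tcp(0)+B[:,2]*.10,.12)
robot.move_ptp([.50,-.02,.35],R)
s=Cam("side");t=Cam("top")
# lever angle: red tip, triangulate cross-piece centre
A=o+B@np.array([-.041,0,.0555]);out=[]
for c in(s,t):
    x,y=c.proj([A])[0].astype(int);print("pred tip top px",x,y)
    out.append(cv2.resize(c.img[y-60:y+60,x-60:x+60],(400,400)))
cv2.imwrite("pics/final.png",np.hstack(out)[...,::-1])
for n,p in [("dish",(335,295)),("cup",(134,217)),("case",(324,154))]: print(n,t.img[p[1],p[0]])
print(robot.get_state()["time"],robot.get_state()["force"])
t.save("top_end.png")
import numpy as np
a=cv2.imread("pics/top0.png").astype(int);d=(np.abs(a-t.img[...,::-1]).max(2)>60).astype(np.uint8)
for nm,(x,y) in dict(dish=(335,295),cup=(134,217),case=(324,154)).items(): print(nm,d[y-25:y+25,x-32:x+32].sum())
```

```text
pred tip top px 412 318
pred tip top px 434 211
dish [56 89 89]
cup [25 24 23]
case [61 99 99]
26.8083 [ 0.55951912 -0.67967956 -0.81228411]
dish 3079
cup 0
case 1543
```

View pics/final.png

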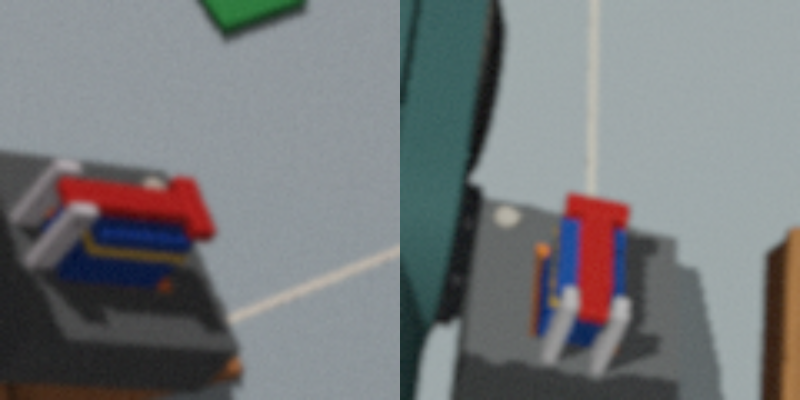

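The lever lies flat over the pack, with its cross-piece at side (412,318) and top (434,211), exactly where a shut lever should be. The arm hides the dish and case from the top camera, so I'll check them from the side and then hand in.

Run:
```python
from h import *
robot.move_ptp([.42,.30,.40],down(-np.pi/2))
for n,ob in dict(side=dict(dish=(291,303),cup=(275,152),case=(417,244)),top=dict(dish=(335,295),cup=(134,217),case=(324,154))).items():
    c=Cam(n);a=cv2.imread(f"pics/{n}0.png").astype(int);d=np.abs(a-c.img[...,::-1]).max(2)>60
    print(n,{k:int(d[y-22:y+22,x-28:x+28].sum()) for k,(x,y) in ob.items()})
print(robot.get_state()["time"]); print(robot.sign_off())
```

```text
side {'dish': 550, 'cup': 0, 'case': 0}
top {'dish': 33, 'cup': 682, 'case': 0}
28.1667
the job is handed in; nothing more can be done
None
```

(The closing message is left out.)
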